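# Sweep the broken crispbread off the board into the tray

### The arm

A 6-joint arm with a two-finger parallel gripper is mounted at the origin on a cart in front of the work surface, level with it; the furniture and walls round the work are solid. World frame = base frame: x ahead of the robot, y to its left, z up, the work surface at z = 0. Lengths are in mm, angles in rad, forces in N, time in s.
With the tool pointing down it reaches from about 275 to 1000 mm from the base axis. Payload 8.4 kg.
Tool frame: the origin (TCP) lies midway between the tips of the shut fingers; the grasp point (between the pads) lies grip_depth behind it (grip_depth is the distance from the TCP to the grasp point, in mm); z points along the fingers, y is the line along which they close (so a half turn about z gives the same grasp; the last joint's range is limited). The gripper opens to 85 mm and grips with 20 to 120 N. Pads are 22 mm wide; open, the fingers measure 114 mm over their backs; the gripper's body (76 mm by 85 mm) begins 54 mm behind the grasp point. The pads swing forward as they close: fully open they stand 13 mm farther back than shut.
Start: joints at [1.13, 0.353, 1.633, -0, 1.155, -0.002], TCP at [265.532, 565.792, 231.281] pointing down, gripper open.
Joint ranges: [-2.63, 2.63], [-0.92, 2.1], [0.06, 2.66], [-1.3, 4.44], [0, 2.69], [-3.02, 3.02]. Speed limits (rad/s): [2.22, 2.22, 2.79, 3.14, 3.14, 3.14].

### API

Orientations are given as [roll, pitch, yaw] about the fixed x, y, z axes, in that order (R = Rz(yaw) Ry(pitch) Rx(roll)).
In Python, from rig import * gives the robot as it stands.
- The arm moves only by the shell command python3 -m creep 'ROWS' [FORCE]. ROWS is JSON, a list of rows, each an object of numbers: "x", "y", "z": the shift along the tool's x, y, z in mm; "rx", "ry", "rz": the turn, a rotation vector about the tool's x, y, z in rad; "hand": the finger opening in mm, from 0 to 85.4. A call has 1 to 20 rows; each row shifts and turns the commanded pose from where the row before left it, along the tool's axes as they then stand; what a row does not reach is not made up. A row lasts 1/8 s, in which the tool goes at most 62.5 mm and 10.7 degrees, less where a joint would pass 70% of its speed; a pose out of reach is approached as far as the arm can. A call with a gripper value outside its range is refused whole. The fingers move at their own pace and stop on an object; FORCE is the grip in N (left out, the last holds). Time passes only in rows, so rows that do not move let the fingers close. It gives the time, the measured TCP pose, the force, the opening and the grip force at its end, in the units of the state.
- sense(): the state, without advancing time (a new reading comes with each control period).
- grab_frame(name): name is "scene" or "top" or "wrist"; returns the picture (384x512x3 uint8, red, green, blue); there is no depth.
- get_calibration(name): a dict with "K" (3x3 intrinsics, pixels), "k1" (the pictures are not rectified: a ray, as slopes to the right and down, at radius r is drawn at 1 + k1 r^2 times it, then the intrinsics apply), "R" (3x3) and "t" (3): a world point X has camera coordinates R X + t. Camera axes: x right, y down, z forward; pixel columns grow to the right and rows downward; lengths in mm; the calibration is good to about 2 mm. A picture is of the moment at which its call begins: read the wrist's pose just before it. get_calibration takes no time and is no camera call; for the wrist camera it gives the pose at the moment of the call.
- sign_off(): hands the job in; it is judged then, once.
The state is a dict: "clock": time; "qpos": joint angles; "qvel": joint speeds; "joint_efforts": joint torques, N m; "eef_pos": TCP position; "tcp_rot": TCP orientation; "contact_force": force on the tool from outside, world axes, zero at the start; "wrist_torque": the same for the moment, N m; "opening": opening from 0.0 (shut) to 1.0 (fully open); "grasp_force": force on a finger pad.
Only numpy, scipy, OpenCV 4.12 (cv2) and the standard library are available. Lean on these libraries where they do the work, as an engineer would, in place of code of your own. Each camera call takes 0.05 s, during which the arm holds its last target. There are 200 camera calls.

### The job

Bring the empty tray along the worktop until one of its long sides stands close against the short edge of the chopping board that it faces, then use the scraper block to sweep all four pieces of broken crispbread off the board into the tray, without touching the bread with the gripper. Finally leave the scraper standing upright on the cleared board, with the tray still against the board, and do not disturb the mug, the tumbler or the jar.

Things in the scene. Friction and masses are not known exactly. Their poses are not given: they have to be found in the camera images.
- board: plain wooden chopping board, 200 (its x) x 300 (its y) x 22 mm, flat on the worktop (z = 0) on non-slip feet: it does not move. Origin at the centre of its underside; top 22 mm above. Its 200 mm edges, at own y = +150 and -150 mm, face left and right as the robot sees it; the tray is beyond one of them, the scraper beyond the other.
- tray: empty shallow steel tray, loose, 0.5 kg, 220 (its x) x 140 (its y) mm outside, walls 6 mm, floor 3 mm thick. Long sides at own y = +-70 mm, ends at own x = +-110 mm; all its walls are 18 mm high, 4 mm lower than the board's top. Origin at the centre of its underside. Starts left or right of the board, a long side roughly facing the board's 200 mm edge, about 40 to 70 mm away.
- scraper: wooden scraper block with a black rubber foot, 0.15 to 0.3 kg, standing upright on the worktop. The block is 150 mm long (its x), 30 mm thick (its y), 28 mm high; on it an upright grip rib, 104 mm long (its x), 18 mm thick (its y), up to 76 mm above the foot: pinch it across its y from above. Origin at the centre of its underside, z up.
- mug: two-tone mug, 90 x 122 x 107 mm, a bystander behind the board. Origin at the centre of its underside.
- tumbler: clear drinking glass, 81 mm across and 91 mm high, a bystander behind the board. Origin at the centre of its underside.
- jar: squat honey jar, 58 x 62 x 86 mm, a bystander behind the board. Origin at the centre of its underside.
- piece_a: one of four broken pieces of brown crispbread lying flat on the board, about 67 (its x) x 42 (its y) x 9 mm, about 20 g. Origin near the centre of its underside.
- piece_b: one of four broken pieces of brown crispbread lying flat on the board, about 63 (its x) x 46 (its y) x 9 mm, about 20 g. Origin near the centre of its underside.
- piece_c: one of four broken pieces of brown crispbread lying flat on the board, about 69 (its x) x 38 (its y) x 9 mm, about 20 g. Origin near the centre of its underside.
- piece_d: one of four broken pieces of brown crispbread lying flat on the board, about 65 (its x) x 44 (its y) x 9 mm, about 20 g. Origin near the centre of its underside.
Mind the look-alikes: they are no part of the job. Leave any black look-alike of the piece_c alone.

How it is judged:
By the outcome, as a careful person would: the job done as asked, in the order asked, and still so for the second after the job is handed in, with the robot touching nothing.
It also fails if it takes over 67 s, if anything falls off the work surface, if the arm or the gripper's body presses on something with over 40 N, if the wrist force passes 120 N, or if a joint passes its speed limit or range.

## Working session

There is one attempt and no reset: what is moved stays moved. The work goes in short steps, Python scripts to look and compute and a shell command to move; the robot and the scene stay as the last step left them, time stands still between calls to the robot, and variables do not carry over. Pictures are saved under pics/ and viewed, at most 13 in all, crops included, and the job is handed in when it is done.

```bash
mkdir -p pics; ls; cat > h.py <<'E'
from rig import *
import numpy as np, cv2, json
def shot(n,f):
    im=grab_frame(n); cv2.imwrite('pics/'+f,im[:,:,::-1]); return im
def ray(n,u,v,c=None):
    c=c or get_calibration(n); K=np.array(c['K']);R=np.array(c['R']);t=np.array(c['t'])
    d=np.array([(u-K[0,2])/K[0,0],(v-K[1,2])/K[1,1]]); s=d.copy()
    for _ in range(20): s=d/(1+c['k1']*(s@s))
    return -R.T@t, R.T@np.array([s[0],s[1],1])
def at(n,u,v,z,c=None):
    o,d=ray(n,u,v,c); return np.round((o+d*(z-o[2])/d[2]),1)
def proj(n,X,c=None):
    c=c or get_calibration(n); p=np.array(c['R'])@np.array(X,float)+np.array(c['t']); s=p[:2]/p[2]; s=s*(1+c['k1']*(s@s)); K=np.array(c['K'])
    return np.round([K[0,0]*s[0]+K[0,2],K[1,1]*s[1]+K[1,2]],1)
E
python3 - <<'E'
from h import *
s=sense();print(s)
for n in('scene','top'):
    im=shot(n,n+'0.png')
    c=get_calibration(n);print(n,-np.array(c['R']).T@np.array(c['t']))
E
```

```text
pics
{'clock': 0.0, 'qpos': array([ 1.12960760e+00,  3.53671430e-01,  1.63413695e+00,  8.88949953e-06,
        1.15524777e+00, -2.38442658e-03]), 'qvel': array([-5.56358148e-04, -1.24820860e-03,  6.44844695e-04,  1.31485369e-04,
       -5.49594757e-05,  5.38215203e-04]), 'joint_efforts': array([-7.11673074e-04, -6.05251479e+01, -3.42073953e+01, -1.81674013e-04,
        9.23661108e-03,  1.61957743e-06]), 'eef_pos': array([265.31283376, 565.34476911, 230.54595996]), 'tcp_rot': array([-3.14012918e+00, -1.16172745e-05,  2.70278475e+00]), 'contact_force': array([0.82182814, 0.30113074, 0.63799891]), 'wrist_torque': array([-0.00117915, -0.01963269,  0.0058989 ]), 'grasp_force': 0.0, 'opening': 0.9997588424842545}
scene [-245.39350206 -511.11455056 1196.72872606]
top [ 308.78237928  -78.29923979 1522.43990805]
```

View pics/top0.png

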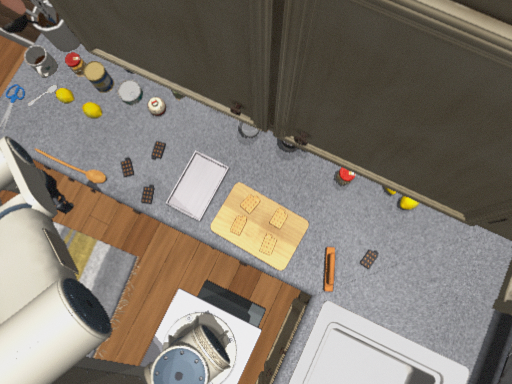

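View pics/scene0.png

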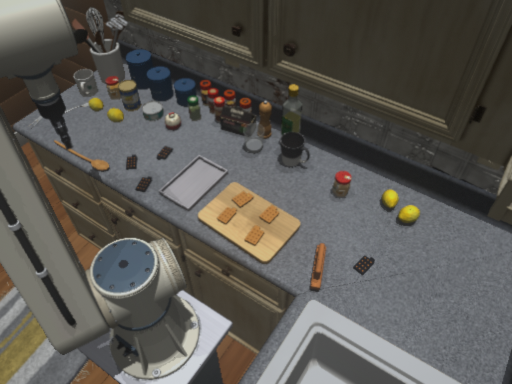

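The top view shows the tray at about (198,185), board (259,225) with four pieces, scraper (329,269). The mug and jar are behind the board, with dark chocolate look-alikes around. I'll crop closer for the corners.

```bash
python3 - <<'E'
from h import *
im=cv2.imread('pics/top0.png'); c=im[140:300,160:350]; cv2.imwrite('pics/topc.png',cv2.resize(c,None,fx=3.6,fy=3.6,interpolation=cv2.INTER_CUBIC))
hsv=cv2.cvtColor(im,cv2.COLOR_BGR2HSV)
print(hsv[240,230],hsv[225,259],hsv[185,198],hsv[269,329],hsv[200,250],hsv[215,175],hsv[250,330])
E
```

```text
[ 24  93 239] [ 19 109 229] [170   7 224] [ 12 156 103] [ 19 131 238] [124  11 156] [ 14 167 232]
```

View pics/topc.png

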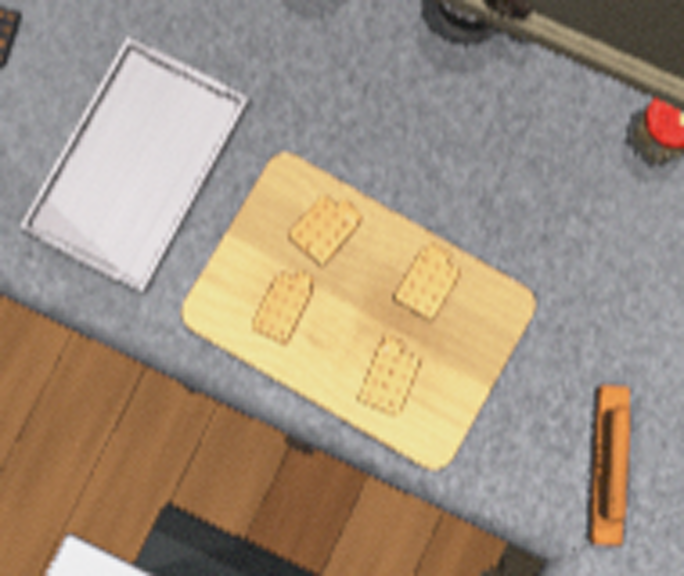

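The crop shows tray corners (130,40),(247,97),(143,290),(22,226), the board with its rounded corners, and the scraper block (598,387)-(622,543), all in crop pixels.

```bash
python3 - <<'E'
from h import *
f=lambda p,z:at('top',p[0]/3.6+160-.36,p[1]/3.6+140-.36,z)[:2]
def rect(ps,z):
    r=cv2.minAreaRect(np.array([f(p,z) for p in ps],np.float32));print(r,r[2]*np.pi/180)
    return r
print('tray',[f(p,18) for p in [(130,40),(247,97),(143,290),(22,226)]]);rect([(130,40),(247,97),(143,290),(22,226)],18)
print('board');b=rect([(270,160),(285,152),(525,288),(535,310),(450,462),(430,468),(190,325),(185,305)],22)
print(cv2.boxPoints(b))
print('scr');rect([(598,387),(630,388),(622,543),(590,543)],28)
for p in [(325,230),(428,282),(285,307),(389,376)]: print('piece',f(p,31))
print('rib ends', f((612,408),76),f((606,490),76))
for n,p in dict(jar=(670,120),).items(): print(n,f(p,86))
print('mug scene',at('scene',290,165,0),at('scene',254,150,0),at('scene',341,193,0))
c=get_calibration('top')
# counter front edge
print('front edge',f((0,295),0),f((470,510),0))
E
```

```text
tray [array([607.1, 325.1]), array([605. , 192.4]), array([387.7, 197.5]), array([392.4, 333.8])]
((497.949951171875, 263.11761474609375), (136.3727264404297, 217.3598175048828), 88.655517578125) 1.5473306817979904
board
((462.37127685546875, 0.478851318359375), (298.0263977050781, 195.6937255859375), 85.54351043701172) 1.4930159108399879
[[ 353.24164 -140.48091]
 [ 548.3437  -155.68672]
 [ 571.5009   141.43861]
 [ 376.39886  156.64442]]
scr
((430.5000305175781, -279.1000061035156), (147.2244415283203, 30.54777717590332), 20.983898162841797) 0.36623811284477864
piece [515.9  62.2]
piece [513.1 -49.8]
piece [431.6  64.1]
piece [415.3 -54.6]
rib ends [ 474.4 -253.3] [ 404.2 -278.4]
jar [ 745.2 -192.4]
mug scene [769.4  20.1   0. ] [761.3 177.8   0. ] [ 751.6 -201.6    0. ]
front edge [323.  325.8] [ 335.6 -179. ]
```

```bash
cat >> h.py <<'E'
def go(x,y,z,yaw):
    "tool-frame shift (in the present tool axes) and rz to a tool-down target"
    from scipy.spatial.transform import Rotation as Q
    s=sense(); R=Q.from_euler('xyz',s['tcp_rot']).as_matrix()
    T=Q.from_euler('xyz',[np.pi,0,yaw]).as_matrix()
    print('t',round(s['clock'],2),'eef',np.round(s['eef_pos'],1),np.round(s['tcp_rot'],3),'F',np.round(s['contact_force'],1))
    print('shift',np.round(R.T@(np.array([x,y,z])-s['eef_pos']),1),'rot',np.round(Q.from_matrix(R.T@T).as_rotvec(),3))
E
python3 - <<'E'
from h import *
import rig; print([k for k in dir(rig) if k[0]!='_'], getattr(rig,'grip_depth',None))
for p in [(148,194),(127,168),(158,150),(369,259)]: print(at('top',*p,5))
go(500,330,100,3.11)
E
python3 -m creep '[{"x":-52,"y":-19,"z":10},{"x":-52,"y":-19,"z":15},{"x":-52,"y":-19,"z":15},{"x":-52,"y":-19,"z":15},{"x":-52,"y":-19,"z":15},{"x":-52,"y":-19,"z":15},{"z":35,"rz":-0.14,"hand":45},{"rz":-0.14},{"rz":-0.13},{}]' 40
python3 - <<'E'
from h import *
go(500,330,60,3.11); shot('wrist','w1.png'); s=get_calibration('wrist'); json.dump({k:np.array(v).tolist() for k,v in s.items()},open('w1.json','w'))
for q in [(-110,70),(110,70),(0,70),(0,64)]:
    a=-.033; X=[498+q[0]*np.cos(a)-q[1]*np.sin(a),263+q[0]*np.sin(a)+q[1]*np.cos(a),18]; print(q,X,proj('wrist',X))
E
```

```text
['MotionError', 'get_calibration', 'grab_frame', 'grip_depth', 'sense', 'sign_off'] 18.700000000000003
[392.5 409.4   5. ]
[443.9 524.5   5. ]
[552.5 454.8   5. ]
[ 522.7 -393.6    5. ]
t 0.1 eef [265.4 565.4 230.6] [-3.14  -0.     2.703] F [-0.7  0.2 -0. ]
shift [-312.4 -113.3  130.8] rot [-0.001 -0.    -0.407]
t 0.1 eef [265.4 565.4 230.6] [-3.14  -0.     2.703] F [-0.7  0.2 -0. ]
shift [-312.4 -113.2  170.8] rot [-0.001 -0.    -0.407]
(-110, 70) [np.float64(390.36947032255443), np.float64(336.59122964968384), 18] [157.1 301.2]
(110, 70) [np.float64(610.2496911931023), np.float64(329.3325472679375), 18] [217.2 397.1]
(0, 70) [np.float64(500.30958075782837), np.float64(332.9618884588107), 18] [189.  352.3]
(0, 64) [np.float64(500.1116166928717), np.float64(326.9651551623412), 18] [185.8 353.4]schema error: expected keys x, y, z, rx, ry, rz, hand
```

View pics/w1.png

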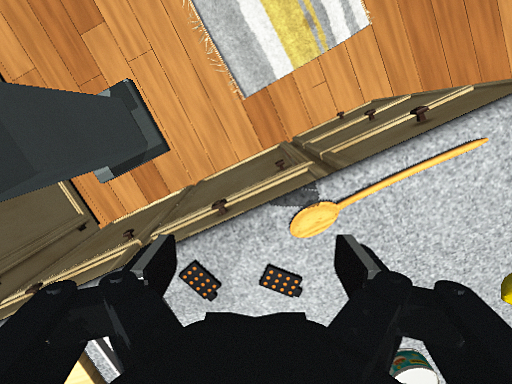

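The command was refused on its schema, so the arm hasn't moved: the picture shows only the start view (spoon and dark pieces at (200,280) and (280,280)). I'll retry with full rows.

```bash

python3 -m creep '[{"x":-52,"y":-19,"z":10,"rx":0,"ry":0,"rz":0,"hand":45},{"x":-52,"y":-19,"z":15,"rx":0,"ry":0,"rz":0,"hand":45},{"x":-52,"y":-19,"z":15,"rx":0,"ry":0,"rz":0,"hand":45},{"x":-52,"y":-19,"z":15,"rx":0,"ry":0,"rz":0,"hand":45},{"x":-52,"y":-19,"z":15,"rx":0,"ry":0,"rz":0,"hand":45},{"x":-52,"y":-19,"z":15,"rx":0,"ry":0,"rz":0,"hand":45},{"x":0,"y":0,"z":35,"rx":0,"ry":0,"rz":-0.14,"hand":45},{"x":0,"y":0,"z":0,"rx":0,"ry":0,"rz":-0.14,"hand":45},{"x":0,"y":0,"z":0,"rx":0,"ry":0,"rz":-0.13,"hand":45},{"x":0,"y":0,"z":0,"rx":0,"ry":0,"rz":0,"hand":45}]' 40
python3 - <<'E'
from h import *
go(500,330,60,3.11); im=shot('wrist','w2.png'); c=get_calibration('wrist'); json.dump({k:np.array(v).tolist() for k,v in c.items()},open('w2.json','w'))
for q in [(-110,70),(110,70),(0,70),(0,64),(0,-70)]:
    a=-.033; X=[498+q[0]*np.cos(a)-q[1]*np.sin(a),263+q[0]*np.sin(a)+q[1]*np.cos(a),18]; print(q,np.round(X),proj('wrist',X))
E
```

```text
clock: 1.4
eef_pos: [499.4, 329.9, 111.0]
tcp_rot: [-3.141, -0.0, 3.112]
contact_force: [-0.5, -0.8, 0.7]
opening: 0.525
grasp_force: 0.0
t 1.4 eef [499.4 329.9 111. ] [-3.141 -0.     3.112] F [-0.5 -0.8  0.7]
shift [-0.6  0.1 51. ] rot [-0.    -0.     0.002]
(-110, 70) [390. 337.  18.] [258.6  65.5]
(110, 70) [610. 329.  18.] [257.4 296.6]
(0, 70) [500. 333.  18.] [258. 195.]
(0, 64) [500. 327.  18.] [251.5 195. ]
(0, -70) [496. 193.  18.] [107.  194.7]
```

View pics/w2.png

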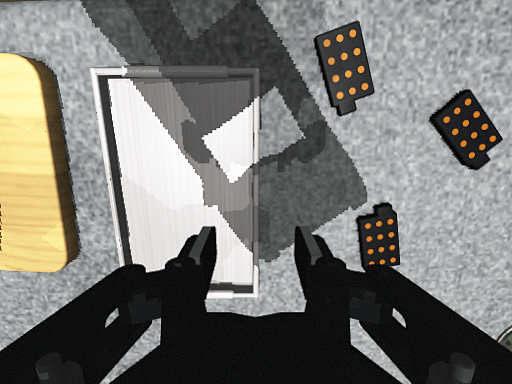

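The wrist view shows the tray's far wall between the fingers (edge at column 259, corners (260,68) and (259,297)), matching the prediction to within 2 px. Next I'll check the angles and the board edge.

```bash
python3 - <<'E'
from h import *
c=json.load(open('w2.json'))
for p in [(260,68),(259,297),(92,68),(119,297)]: print('tray',p,at('wrist',*p,18,c))
for p in [(48,80),(57,130),(67,190),(75,240)]: print('board',p,at('wrist',*p,22,c))
E
python3 -m creep '[{"x":0,"y":0,"z":30,"rx":0,"ry":0,"rz":0,"hand":45},{"x":0,"y":0,"z":30,"rx":0,"ry":0,"rz":0,"hand":45},{"x":0,"y":0,"z":30,"rx":0,"ry":0,"rz":0,"hand":45},{"x":0,"y":0,"z":13,"rx":0,"ry":0,"rz":0,"hand":45},{"x":0,"y":0,"z":0,"rx":0,"ry":0,"rz":0,"hand":45}]' 40
```

```text
tray (260, 68) [392.3 337.7  18. ]
tray (259, 297) [610.8 330.9  18. ]
tray (92, 68) [387.6 200.1  18. ]
tray (119, 297) [606.6 185.1  18. ]
board (48, 80) [396.  164.4  22. ]
board (57, 130) [435.8 162.7  22. ]
board (67, 190) [489.  159.6  22. ]
board (75, 240) [538.7 156.2  22. ]
clock: 2.08
eef_pos: [499.1, 329.8, 7.8]
tcp_rot: [-3.141, -0.001, 3.112]
contact_force: [0.2, -0.2, 0.1]
opening: 0.528
grasp_force: 0.0
```

```bash
python3 -m creep '[{"x":0,"y":0,"z":0,"rx":0,"ry":0,"rz":0,"hand":0},{"x":0,"y":0,"z":0,"rx":0,"ry":0,"rz":0,"hand":0},{"x":0,"y":0,"z":0,"rx":0,"ry":0,"rz":0,"hand":0},{"x":0,"y":0,"z":0,"rx":0,"ry":0,"rz":0,"hand":0},{"x":0,"y":0,"z":0,"rx":0,"ry":0,"rz":0,"hand":0}]' 50 && python3 -m creep '[{"x":1,"y":-4,"z":0,"rx":0,"ry":0,"rz":0.01,"hand":0},{"x":1,"y":-5,"z":0,"rx":0,"ry":0,"rz":0.01,"hand":0},{"x":1,"y":-7,"z":0,"rx":0,"ry":0,"rz":0.01,"hand":0},{"x":1,"y":-7,"z":0,"rx":0,"ry":0,"rz":0.01,"hand":0},{"x":1,"y":-5,"z":0,"rx":0,"ry":0,"rz":0,"hand":0},{"x":0,"y":-4,"z":0,"rx":0,"ry":0,"rz":0,"hand":0},{"x":0,"y":-3,"z":0,"rx":0,"ry":0,"rz":0,"hand":0},{"x":0,"y":0,"z":0,"rx":0,"ry":0,"rz":0,"hand":0}]'
```

```text
clock: 2.7
eef_pos: [500.2, 330.4, 9.5]
tcp_rot: [3.141, 0.001, 3.113]
contact_force: [-0.9, -0.3, 6.7]
opening: 0.047
grasp_force: 51.5
clock: 3.7
eef_pos: [494.1, 296.4, 9.5]
tcp_rot: [3.139, 0.003, 3.072]
contact_force: [1.1, 4.2, 6.4]
opening: 0.048
grasp_force: 51.5
```

```bash
python3 -m creep '[{"x":0,"y":-2,"z":0,"rx":0,"ry":0,"rz":0,"hand":0},{"x":0,"y":-2,"z":0,"rx":0,"ry":0,"rz":0,"hand":0},{"x":0,"y":-1,"z":0,"rx":0,"ry":0,"rz":0,"hand":0}]'; python3 -m creep '[{"x":0,"y":-2,"z":0,"rx":0,"ry":0,"rz":0,"hand":0},{"x":0,"y":-2,"z":0,"rx":0,"ry":0,"rz":0,"hand":0}]' ; python3 - <<'E'
from h import *
s=sense();print(s['wrist_torque'],s['contact_force'])
im=shot('top','top1.png');c=im[140:300,160:350]; cv2.imwrite('pics/topc1.png',cv2.resize(c[:,:,::-1],None,fx=3.6,fy=3.6,interpolation=cv2.INTER_CUBIC))
E
```

```text
clock: 4.08
eef_pos: [493.8, 291.8, 9.5]
tcp_rot: [3.139, 0.003, 3.072]
contact_force: [0.3, 6.7, 4.9]
opening: 0.048
grasp_force: 51.4
clock: 4.32
eef_pos: [493.6, 287.8, 9.5]
tcp_rot: [3.138, 0.003, 3.072]
contact_force: [0.2, 7.3, 5.2]
opening: 0.048
grasp_force: 51.4
[ 1.14550479 -0.033902   -0.01464032] [0.17310997 7.29586901 5.21946226]
```

View pics/topc1.png

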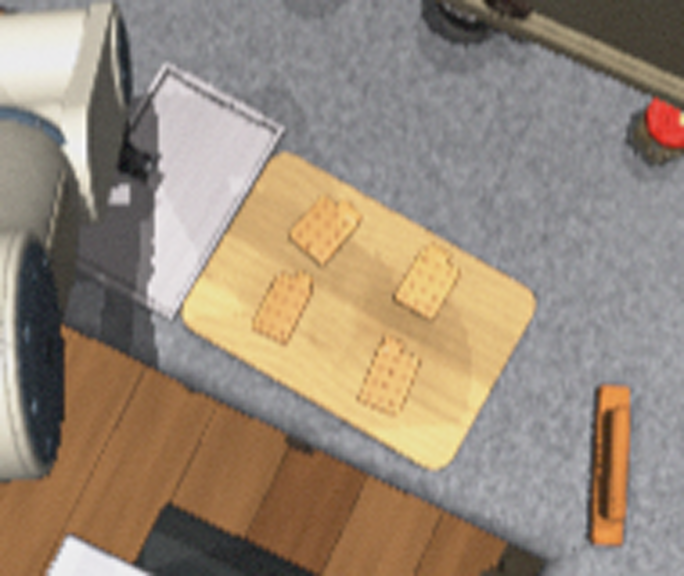

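The crop shows the tray's long side parallel to and nearly touching the board's left edge, from (283,130) to (172,318). The offset along the edge is fine. I'll keep pushing until it makes contact.

```bash
for i in 1; do python3 -m creep '[{"x":0,"y":-1.5,"z":0,"rx":0,"ry":0,"rz":0,"hand":0},{"x":0,"y":-0.5,"z":0,"rx":0,"ry":0,"rz":0,"hand":0}]'; python3 -m creep '[{"x":0,"y":-1.5,"z":0,"rx":0,"ry":0,"rz":0,"hand":0},{"x":0,"y":-0.5,"z":0,"rx":0,"ry":0,"rz":0,"hand":0}]'; done
```

```text
clock: 4.62
eef_pos: [494.0, 286.3, 9.5]
tcp_rot: [3.138, 0.004, 3.072]
contact_force: [2.8, 8.7, 1.6]
opening: 0.048
grasp_force: 50.9
clock: 4.88
eef_pos: [494.8, 285.5, 9.6]
tcp_rot: [3.135, 0.006, 3.071]
contact_force: [2.6, 16.3, -2.1]
opening: 0.047
grasp_force: 50.5
```

```bash
python3 -m creep '[{"x":0,"y":-1,"z":0,"rx":0,"ry":0,"rz":0,"hand":0},{"x":0,"y":-0.5,"z":0,"rx":0,"ry":0,"rz":0,"hand":0}]'; python3 - <<'E'
from h import *
s=sense();print(s['wrist_torque'],s['contact_force'])
E
```

```text
clock: 5.12
eef_pos: [494.8, 285.4, 9.8]
tcp_rot: [3.133, 0.006, 3.07]
contact_force: [-0.1, 24.8, -2.3]
opening: 0.046
grasp_force: 50.5
[ 4.08526103 -0.10404643 -0.13998478] [-0.07868547 24.82957    -2.3303363 ]
```

```bash
python3 -m creep '[{"x":0,"y":2.5,"z":0,"rx":0,"ry":0,"rz":0,"hand":0},{"x":0,"y":0,"z":0,"rx":0,"ry":0,"rz":0,"hand":35},{"x":0,"y":0,"z":0,"rx":0,"ry":0,"rz":0,"hand":35},{"x":0,"y":0,"z":-10,"rx":0,"ry":0,"rz":0,"hand":35},{"x":0,"y":0,"z":-50,"rx":0,"ry":0,"rz":0,"hand":45},{"x":0,"y":0,"z":-60,"rx":0,"ry":0,"rz":0,"hand":45},{"x":0,"y":0,"z":-50,"rx":0,"ry":0,"rz":0,"hand":45}]' && python3 -m creep '[{"x":2,"y":-32,"z":0,"rx":0,"ry":0,"rz":0,"hand":50},{"x":2,"y":-50,"z":0,"rx":0,"ry":0,"rz":0,"hand":50},{"x":2,"y":-50,"z":0,"rx":0,"ry":0,"rz":0,"hand":50},{"x":2,"y":-50,"z":0,"rx":0,"ry":0,"rz":0,"hand":50},{"x":2,"y":-50,"z":0,"rx":0,"ry":0,"rz":0,"hand":50},{"x":2,"y":-50,"z":0,"rx":0,"ry":0,"rz":0,"hand":50},{"x":2,"y":-50,"z":0,"rx":0,"ry":0,"rz":0,"hand":50},{"x":2,"y":-50,"z":0,"rx":0,"ry":0,"rz":0,"hand":50},{"x":2,"y":-50,"z":0,"rx":0,"ry":0,"rz":0,"hand":50},{"x":2,"y":-50,"z":0,"rx":0,"ry":0,"rz":0,"hand":50},{"x":2,"y":-50,"z":0,"rx":0,"ry":0,"rz":0,"hand":50},{"x":2,"y":-35,"z":0,"rx":0,"ry":0,"rz":0,"hand":50},{"x":0,"y":0,"z":0,"rx":0,"ry":0,"rz":-0.15,"hand":50},{"x":0,"y":0,"z":0,"rx":0,"ry":0,"rz":-0.15,"hand":50},{"x":0,"y":0,"z":0,"rx":0,"ry":0,"rz":-0.14,"hand":50},{"x":0,"y":0,"z":0,"rx":0,"ry":0,"rz":0,"hand":50}]'
python3 - <<'E'
from h import *
go(430,-279,60,3.51); im=shot('wrist','w3.png'); c=get_calibration('wrist'); json.dump({k:np.array(v).tolist() for k,v in c.items()},open('w3.json','w'))
top=grab_frame('top'); cv2.imwrite('pics/top2.png',top[:,:,::-1])
a=.366
for q in [(-52,0,76),(52,0,76),(-75,15,28),(75,15,28),(-75,-15,28),(75,-15,28)]:
    X=[430+q[0]*np.cos(a)-q[1]*np.sin(a),-279+q[0]*np.sin(a)+q[1]*np.cos(a),q[2]]; print(q,np.round(X),proj('wrist',X))
E
```

```text
clock: 6.0
eef_pos: [491.8, 283.1, 181.1]
tcp_rot: [3.141, 0.001, 3.072]
contact_force: [1.5, -0.1, 0.3]
opening: 0.526
grasp_force: 0.0
clock: 8.0
eef_pos: [428.6, -280.6, 178.7]
tcp_rot: [-3.142, -0.0, -2.772]
contact_force: [-0.1, 0.0, -0.1]
opening: 0.583
grasp_force: 0.0
t 8.0 eef [ 428.6 -280.6  178.7] [-3.142 -0.    -2.772] F [-0.1  0.  -0.1]
shift [ -1.9   1.  118.7] rot [-0.    -0.     0.002]
(-52, 0, 76) [ 381. -298.   76.] [256. 138.]
(52, 0, 76) [ 479. -260.   76.] [255.6 242.4]
(-75, 15, 28) [ 355. -292.   28.] [270.  112.4]
(75, 15, 28) [ 495. -238.   28.] [267.8 241.7]
(-75, -15, 28) [ 365. -320.   28.] [241.7 112.4]
(75, -15, 28) [ 505. -266.   28.] [243.1 241.6]
```

View pics/w3.png

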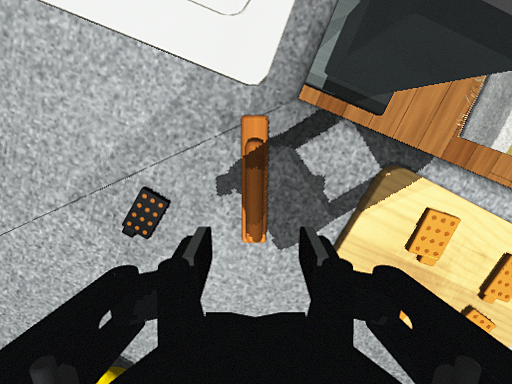

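The wrist view shows the rib top between (254,138) and (256,242), squarely aligned and as predicted. Descend and grasp.

```bash
python3 -m creep '[{"x":-1,"y":1,"z":40,"rx":0,"ry":0,"rz":0,"hand":50},{"x":-1,"y":0,"z":50,"rx":0,"ry":0,"rz":0,"hand":50},{"x":0,"y":0,"z":35,"rx":0,"ry":0,"rz":0,"hand":50},{"x":0,"y":0,"z":16,"rx":0,"ry":0,"rz":0,"hand":50},{"x":0,"y":0,"z":0,"rx":0,"ry":0,"rz":0,"hand":50},{"x":0,"y":0,"z":0,"rx":0,"ry":0,"rz":0,"hand":0},{"x":0,"y":0,"z":0,"rx":0,"ry":0,"rz":0,"hand":0},{"x":0,"y":0,"z":0,"rx":0,"ry":0,"rz":0,"hand":0},{"x":0,"y":0,"z":0,"rx":0,"ry":0,"rz":0,"hand":0},{"x":0,"y":0,"z":0,"rx":0,"ry":0,"rz":0,"hand":0}]' 80; python3 -m creep '[{"x":0,"y":0,"z":-30,"rx":0,"ry":0,"rz":0,"hand":0},{"x":0,"y":0,"z":-40,"rx":0,"ry":0,"rz":0,"hand":0},{"x":0,"y":0,"z":0,"rx":0,"ry":0,"rz":0,"hand":0},{"x":0,"y":0,"z":0,"rx":0,"ry":0,"rz":0,"hand":0}]'
python3 - <<'E'
from h import *
ex=np.array([np.cos(-.07),np.sin(-.07)]); ey=np.array([-ex[1],ex[0]])
# board centre from edge contact (x from top)
e=np.array([462.4,.5])
print('edge pt rel',[(np.array([485.2,148.7])-e)@v for v in (ex,ey)])
for p in [(515.9,62.2),(513.1,-49.8),(431.6,64.1),(415.3,-54.6)]:
    print(np.round([(np.array(p)-e)@v for v in (ex,ey)],1))
P=e+5*ex-120*ey; print(P); go(*P,100,np.pi-.07)
E
```

```text
clock: 9.35
eef_pos: [431.3, -279.6, 38.7]
tcp_rot: [-3.14, 0.001, -2.77]
contact_force: [-0.8, 0.4, 9.4]
opening: 0.202
grasp_force: 77.9
clock: 9.85
eef_pos: [430.1, -278.8, 107.1]
tcp_rot: [3.142, -0.0, -2.77]
contact_force: [-0.2, -0.1, -3.2]
opening: 0.206
grasp_force: 79.0
edge pt rel [np.float64(12.37863283035243), np.float64(149.43175515683177)]
[49.1 65.3]
[ 54.1 -46.6]
[-35.2  61.3]
[-43.1 -58.3]
[ 458.99461332 -119.55583427]
t 9.85 eef [ 430.1 -278.8  107.1] [ 3.142 -0.    -2.77 ] F [-0.2 -0.1 -3.2]
shift [-84.7 137.9   7.1] rot [ 0.    -0.     0.441]
```

```bash
python3 -m creep '[{"x":-14,"y":23,"z":0,"rx":0,"ry":0,"rz":0,"hand":0},{"x":-28,"y":46,"z":0,"rx":0,"ry":0,"rz":0,"hand":0},{"x":-28,"y":46,"z":0,"rx":0,"ry":0,"rz":0,"hand":0},{"x":-15,"y":23,"z":0,"rx":0,"ry":0,"rz":0,"hand":0},{"x":0,"y":0,"z":0,"rx":0,"ry":0,"rz":0.15,"hand":0},{"x":0,"y":0,"z":0,"rx":0,"ry":0,"rz":0.15,"hand":0},{"x":0,"y":0,"z":0,"rx":0,"ry":0,"rz":0.14,"hand":0},{"x":0,"y":0,"z":20,"rx":0,"ry":0,"rz":0,"hand":0},{"x":0,"y":0,"z":15,"rx":0,"ry":0,"rz":0,"hand":0},{"x":0,"y":0,"z":7,"rx":0,"ry":0,"rz":0,"hand":0},{"x":0,"y":0,"z":0,"rx":0,"ry":0,"rz":0,"hand":0}]'
python3 - <<'E'
from h import *
go(459,-119.6,61,np.pi-.07); im=shot('wrist','w4.png')
im=shot('top','top3.png');c=im[140:300,160:350]; cv2.imwrite('pics/topc3.png',cv2.resize(c[:,:,::-1],None,fx=3.6,fy=3.6,interpolation=cv2.INTER_CUBIC))
E
```

```text
clock: 11.22
eef_pos: [459.0, -119.4, 64.5]
tcp_rot: [3.141, -0.002, 3.073]
contact_force: [-0.3, 0.6, -2.0]
opening: 0.197
grasp_force: 78.9
t 11.22 eef [ 459.  -119.4   64.5] [ 3.141e+00 -2.000e-03  3.073e+00] F [-0.3  0.6 -2. ]
shift [-0.  -0.2  3.5] rot [ 0.    -0.002  0.001]
```

View pics/w4.png

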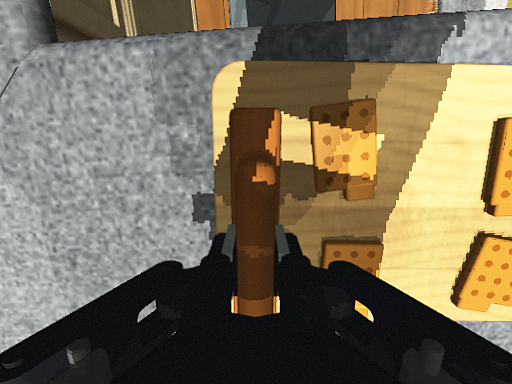

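The wrist view shows the scraper square on the board's right end, clear of both near pieces ((345,148) and (350,255)). It spans nearly all of them. I'll lower it to touch.

```bash
python3 -m creep '[{"x":0,"y":0,"z":2,"rx":0,"ry":0,"rz":0,"hand":0},{"x":0,"y":0,"z":1,"rx":0,"ry":0,"rz":0,"hand":0},{"x":0,"y":0,"z":0,"rx":0,"ry":0,"rz":0,"hand":0}]';python3 -m creep '[{"x":0,"y":0,"z":1,"rx":0,"ry":0,"rz":0,"hand":0},{"x":0,"y":0,"z":0,"rx":0,"ry":0,"rz":0,"hand":0}]'
```

```text
clock: 11.7
eef_pos: [459.6, -119.6, 62.4]
tcp_rot: [-3.142, 0.0, 3.073]
contact_force: [-0.4, -0.3, -2.6]
opening: 0.199
grasp_force: 78.9
clock: 11.95
eef_pos: [459.5, -119.6, 61.3]
tcp_rot: [-3.142, -0.0, 3.073]
contact_force: [-0.7, 1.0, -2.9]
opening: 0.2
grasp_force: 78.9
```

```bash
python3 -m creep '[{"x":0,"y":5,"z":0,"rx":0,"ry":0,"rz":0,"hand":0},{"x":0,"y":8,"z":0,"rx":0,"ry":0,"rz":0,"hand":0},{"x":0,"y":12,"z":0,"rx":0,"ry":0,"rz":0,"hand":0},{"x":0,"y":12,"z":0,"rx":0,"ry":0,"rz":0,"hand":0},{"x":0,"y":12,"z":0,"rx":0,"ry":0,"rz":0,"hand":0},{"x":0,"y":12,"z":0,"rx":0,"ry":0,"rz":0,"hand":0},{"x":0,"y":12,"z":0,"rx":0,"ry":0,"rz":0,"hand":0},{"x":0,"y":12,"z":0,"rx":0,"ry":0,"rz":0,"hand":0},{"x":0,"y":12,"z":0,"rx":0,"ry":0,"rz":0,"hand":0},{"x":0,"y":12,"z":0,"rx":0,"ry":0,"rz":0,"hand":0},{"x":0,"y":12,"z":0,"rx":0,"ry":0,"rz":0,"hand":0},{"x":0,"y":12,"z":0,"rx":0,"ry":0,"rz":0,"hand":0},{"x":0,"y":10,"z":0,"rx":0,"ry":0,"rz":0,"hand":0},{"x":0,"y":8,"z":0,"rx":0,"ry":0,"rz":0,"hand":0},{"x":0,"y":5,"z":0,"rx":0,"ry":0,"rz":0,"hand":0}]'
python3 - <<'E'
from h import *
a=shot('wrist','w5.png');b=shot('scene','s5.png')
cv2.imwrite('pics/j5.png',np.hstack([cv2.resize(a,(400,300)),cv2.resize(b[130:290,160:360],(375,300))])[:,:,::-1])
E
```

```text
clock: 13.82
eef_pos: [470.3, 36.6, 61.3]
tcp_rot: [-3.142, -0.0, 3.073]
contact_force: [-0.6, -0.7, -1.0]
opening: 0.199
grasp_force: 79.0
```

View pics/j5.png

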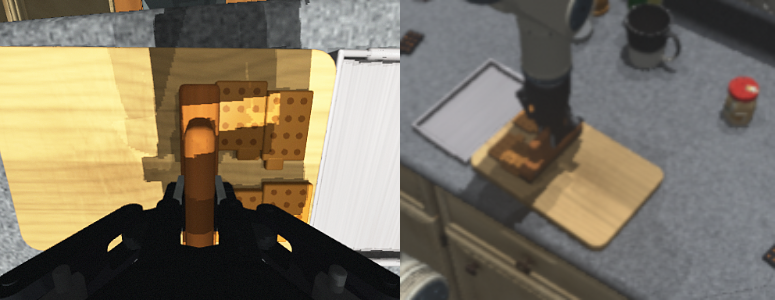

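All four pieces are moving ahead of the scraper in two rows (left image, (240-300, 80-235)), the tray lip is next, and the mug and jar are untouched. I'll continue over the edge.

```bash
python3 -m creep '[{"x":0,"y":5,"z":0,"rx":0,"ry":0,"rz":0,"hand":0},{"x":0,"y":8,"z":0,"rx":0,"ry":0,"rz":0,"hand":0},{"x":0,"y":8,"z":0,"rx":0,"ry":0,"rz":0,"hand":0},{"x":0,"y":8,"z":0,"rx":0,"ry":0,"rz":0,"hand":0},{"x":0,"y":8,"z":0,"rx":0,"ry":0,"rz":0,"hand":0},{"x":0,"y":8,"z":0,"rx":0,"ry":0,"rz":0,"hand":0},{"x":0,"y":8,"z":0,"rx":0,"ry":0,"rz":0,"hand":0},{"x":0,"y":8,"z":0,"rx":0,"ry":0,"rz":0,"hand":0},{"x":0,"y":8,"z":0,"rx":0,"ry":0,"rz":0,"hand":0},{"x":0,"y":8,"z":0,"rx":0,"ry":0,"rz":0,"hand":0},{"x":0,"y":8,"z":0,"rx":0,"ry":0,"rz":0,"hand":0},{"x":0,"y":8,"z":0,"rx":0,"ry":0,"rz":0,"hand":0},{"x":0,"y":8,"z":0,"rx":0,"ry":0,"rz":0,"hand":0},{"x":0,"y":8,"z":0,"rx":0,"ry":0,"rz":0,"hand":0},{"x":0,"y":8,"z":0,"rx":0,"ry":0,"rz":0,"hand":0},{"x":0,"y":5,"z":0,"rx":0,"ry":0,"rz":0,"hand":0},{"x":0,"y":0,"z":0,"rx":0,"ry":0,"rz":0,"hand":0}]'
python3 - <<'E'
from h import *
a=shot('wrist','w6.png');b=shot('scene','s6.png');t=shot('top','top6.png')
cv2.imwrite('pics/j6.png',np.hstack([cv2.resize(a,(400,300)),cv2.resize(b[130:290,160:360],(375,300))])[:,:,::-1])
E
```

```text
clock: 16.05
eef_pos: [478.7, 158.2, 61.3]
tcp_rot: [3.141, 0.0, 3.073]
contact_force: [-0.2, -0.3, -2.6]
opening: 0.2
grasp_force: 78.9
```

View pics/j6.png

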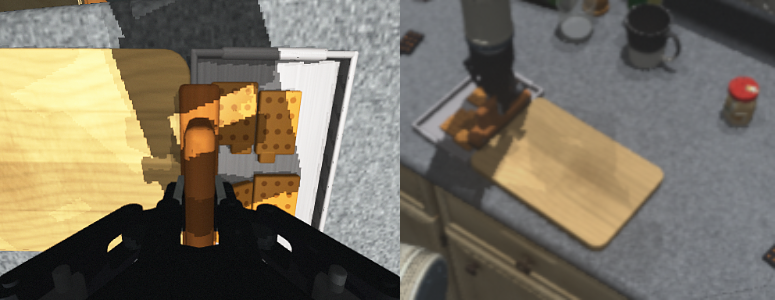

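The pieces are over the tray, and the scraper front is about 17 mm past the tray's inner wall. I'll lift, retreat to the board and look.

```bash
python3 -m creep '[{"x":0,"y":0,"z":-15,"rx":0,"ry":0,"rz":0,"hand":0},{"x":0,"y":0,"z":-20,"rx":0,"ry":0,"rz":0,"hand":0},{"x":0,"y":-30,"z":0,"rx":0,"ry":0,"rz":0,"hand":0},{"x":0,"y":-45,"z":0,"rx":0,"ry":0,"rz":0,"hand":0},{"x":0,"y":-45,"z":0,"rx":0,"ry":0,"rz":0,"hand":0},{"x":0,"y":-40,"z":0,"rx":0,"ry":0,"rz":0,"hand":0},{"x":0,"y":-20,"z":0,"rx":0,"ry":0,"rz":0,"hand":0},{"x":0,"y":0,"z":0,"rx":0,"ry":0,"rz":0,"hand":0}]'
python3 - <<'E'
from h import *
a=shot('top','top7.png');b=shot('scene','s7.png')
cv2.imwrite('pics/j7.png',np.hstack([cv2.resize(a[150:280,165:325],(400,325),interpolation=2),cv2.resize(b[140:280,150:310],(371,325),interpolation=2)])[:,:,::-1])
E
```

```text
clock: 17.2
eef_pos: [466.5, -23.0, 97.2]
tcp_rot: [-3.142, 0.001, 3.07]
contact_force: [0.2, -0.3, -2.1]
opening: 0.199
grasp_force: 78.9
```

View pics/j7.png

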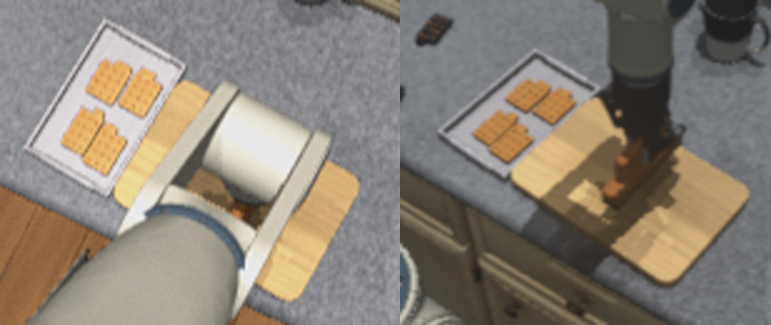

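All four pieces lie flat in the tray, the tray is still flush with the board, and the board is clear. I'll set the scraper down here.

```bash
python3 -m creep '[{"x":0,"y":0,"z":15,"rx":0,"ry":0,"rz":0,"hand":0},{"x":0,"y":0,"z":13,"rx":0,"ry":0,"rz":0,"hand":0},{"x":0,"y":0,"z":6,"rx":0,"ry":0,"rz":0,"hand":0},{"x":0,"y":0,"z":2,"rx":0,"ry":0,"rz":0,"hand":0},{"x":0,"y":0,"z":1,"rx":0,"ry":0,"rz":0,"hand":0},{"x":0,"y":0,"z":0,"rx":0,"ry":0,"rz":0,"hand":0}]'
```

```text
clock: 18.05
eef_pos: [465.3, -21.4, 60.2]
tcp_rot: [3.141, -0.002, 3.073]
contact_force: [-11.3, 1.8, 25.1]
opening: 0.2
grasp_force: 83.0
```

```bash
python3 -m creep '[{"x":0,"y":0,"z":-0.8,"rx":0,"ry":0,"rz":0,"hand":0},{"x":0,"y":0,"z":0,"rx":0,"ry":0,"rz":0,"hand":0}]'; python3 -m creep '[{"x":0,"y":0,"z":0,"rx":0,"ry":0,"rz":0,"hand":45},{"x":0,"y":0,"z":0,"rx":0,"ry":0,"rz":0,"hand":45},{"x":0,"y":0,"z":0,"rx":0,"ry":0,"rz":0,"hand":45},{"x":0,"y":0,"z":-15,"rx":0,"ry":0,"rz":0,"hand":45},{"x":0,"y":0,"z":-40,"rx":0,"ry":0,"rz":0,"hand":45},{"x":0,"y":0,"z":-50,"rx":0,"ry":0,"rz":0,"hand":45},{"x":0,"y":0,"z":-50,"rx":0,"ry":0,"rz":0,"hand":45},{"x":0,"y":-40,"z":0,"rx":0,"ry":0,"rz":0,"hand":45},{"x":0,"y":-50,"z":0,"rx":0,"ry":0,"rz":0,"hand":45},{"x":0,"y":-50,"z":0,"rx":0,"ry":0,"rz":0,"hand":45},{"x":0,"y":-50,"z":0,"rx":0,"ry":0,"rz":0,"hand":45},{"x":0,"y":-50,"z":0,"rx":0,"ry":0,"rz":0,"hand":45},{"x":0,"y":-30,"z":0,"rx":0,"ry":0,"rz":0,"hand":45},{"x":0,"y":0,"z":0,"rx":0,"ry":0,"rz":0,"hand":45}]'
python3 - <<'E'
from h import *
a=shot('top','top8.png');b=shot('scene','s8.png')
cv2.imwrite('pics/j8.png',np.hstack([cv2.resize(a[120:290,165:365],(400,340),interpolation=2),cv2.resize(b[120:290,150:350],(400,340),interpolation=2)])[:,:,::-1])
E
```

```text
clock: 18.3
eef_pos: [465.7, -21.5, 60.3]
tcp_rot: [3.141, -0.001, 3.073]
contact_force: [-6.3, 0.5, 10.9]
opening: 0.199
grasp_force: 80.9
clock: 20.05
eef_pos: [447.5, -293.0, 216.0]
tcp_rot: [-3.141, 0.001, 3.07]
contact_force: [-0.6, 0.2, -0.9]
opening: 0.524
grasp_force: 0.0
```

View pics/j8.png

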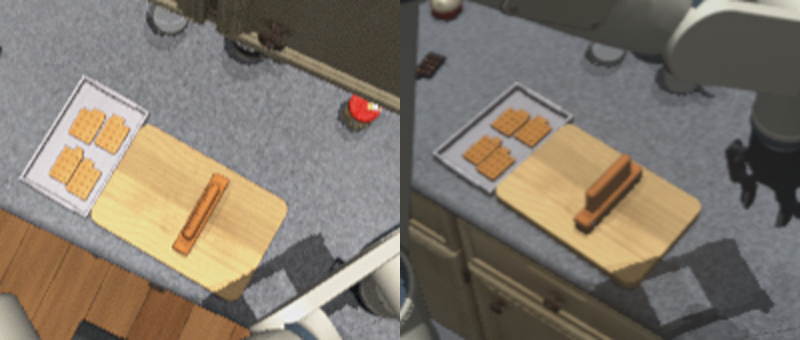

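The scraper stands upright on the cleared board, the four pieces are in the tray flush against the board, and the bystanders are untouched.

```bash
python3 -c "
from rig import *
print(sign_off())"
```

```text
the job is handed in; nothing more can be done
None
```

The job is done and handed in at about 20 s: the tray is flush against the board, all four crispbread pieces are in it, the scraper stands upright on the cleared board, and the mug, tumbler and jar are undisturbed.

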